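# Pull out the sprung edge stop and lay the straightedge along it

### The job

Take the red grip of the blue edge stop and pull its sprung steel slide straight out all the way to its end stop; its brake then holds it out. Then lay the straightedge flat on the black worktop on the near side of the pulled-out slide (the side toward the robot), with its long edge flush along the slide's edge, and let go. Leave the adapter, the solder spool and the side cutters where they are.

Things in the scene. Friction and masses are not known exactly. Their poses are not given: they have to be found in the camera images.
- edge_stop: Blue housing fixed to the worktop, 116 deep (x) x 76 wide x 44 mm high; origin on the worktop under the middle of its front face, x level into the housing, z up, y to the side away from the robot. Slide comes out along -x (to the robot's left). A yellow roof, underside z 162 mm, lip to z 155, 80 wide, reaches 30 mm out over the grip: come in tilted about 35 degrees, wrist toward -x.
- slide (a joint): How far the slide is pulled out, m: 0 = in, 0.100 = at its end stop, where it must be for the job. A return spring and a self-locking friction brake (as in a tape measure) resist the pull with 6 to 9 N; let go, the brake holds the slide where it is. It may start up to 12 mm out.
- slide_grip (a point): Point to grip, inside the red grip, 33 mm up from the bar; moves with the slide, axes as the housing's. The grip, 22 wide (y) x 16 thick x 52 mm long, stands on the slide's front end and leans 35 degrees away from the housing (to -x), top 62 mm up. Slide in: this point is 45 mm before the front face, 42 mm up. Close the fingers along y.
- slide_edge (a point): Point on the near (-y, toward the robot) long edge of the steel slide bar, 50 mm behind the bar's front end, 9 mm up; moves with the slide, axes as the housing's. The bar is 30 wide x 12 mm thick, underside 3 and top 15 mm above the worktop. Pulled out it stands 136 mm out of the housing and this point is 86 mm before the housing's front face.
- straightedge: Aluminium straightedge, 140 long (x) x 50 wide (y) x 12 mm thick, with a black grip rib along its middle, 100 long x 14 wide, top 47 mm above the underside. 0.3 kg. Origin: centre of the underside. Both long edges are alike: either may lie against the slide. Grip the rib across its width, fingertips above 18 mm to clear the slide bar.
- adapter: Bystander: black power adapter, 113x42x28 mm, lying right of the work. Origin: centre of the underside.
- spool: Bystander: solder spool, blue flanges, diameter 64 mm, 35 mm high, standing to the left of the work. Origin: centre of the underside.
- cutters: Bystander: red-handled side cutters, 46x109x12 mm, lying left of the spool. Origin: centre of the underside.

How it is judged:
On the way, in this order (a step that is already met when the one before it is completed fails the run):
1. the slide is pulled out to its end stop (value of joint slide above 0.095 m), for 0.2 s.
2. the straightedge lies flat and flush along the near edge of the pulled-out slide (value of joint slide above 0.095 m and y of straightedge in the frame of slide_edge between -0.0295 and -0.02 m and x of straightedge in the frame of slide_edge between -0.06 and 0.04 m and angle between the x axis of straightedge and the x axis of slide_edge, either way round below 0.06 rad and height (world z) of straightedge below 0.004 m and angle between straightedge's own z axis and vertical below 0.06 rad), for 0.2 s.
At the end, for the whole second after the job is handed in: Slide out at its end stop (at least 95 of 100 mm); straightedge released, at rest, flat on the worktop along the near edge of the slide bar: gap at most 4.5 mm, parallel within 0.06 rad, its middle at most 60 mm in front of or 40 mm behind slide_edge (all of step 2 and linear speed of straightedge below 0.01 m/s); the robot touches nothing.
It fails at once if a bystander (adapter, spool or cutters) is moved by more than 30 mm (distance of any of adapter, spool, cutters from where it was at the start of the episode above 0.03 m).
It also fails if it takes over 53 s, if anything falls off the work surface, if the arm or the gripper's body presses on something with over 40 N, if the wrist force passes 120 N, or if a joint passes its speed limit or range.

### The arm

A 7-joint arm with a two-finger parallel gripper is mounted at the origin on a cart in front of the work surface, level with it; the furniture and walls round the work are solid. World frame = base frame: x ahead of the robot, y to its left, z up, the work surface at z = 0. Lengths are in m, angles in rad, forces in N, time in s.
With the tool pointing down it reaches from about 0.425 to 0.925 m from the base axis. Payload 6.8 kg.
Tool frame: the origin (TCP) lies midway between the tips of the shut fingers; the grasp point (between the pads) lies 19 mm behind it; z points along the fingers, y is the direction in which the jaws open and shut (so a half turn about z gives the same grasp; the last joint's range is limited). The gripper opens to 85 mm and grips with 20 to 120 N. Pads are 22 mm wide; open, the fingers measure 114 mm over their backs; the gripper's body (76 mm by 85 mm) begins 54 mm behind the grasp point. The pads swing forward as they close: fully open they stand 13 mm farther back than shut.
Start: joints at [-1.344, 0.477, 0.022, 1.555, -0.011, 1.109, -0.083], TCP at [0.222, 0.638, 0.231] pointing down, gripper open.
Joint ranges: [-2.96, 2.96], [-0.34, 2.1], [-1.41, 1.46], [0.24, 2.44], [-1.37, 4.51], [0.17, 1.92], [-2.96, 2.96]. Speed limits (rad/s): [2.39, 2.39, 3.14, 3.14, 3.14, 3.14, 3.14].

### API

Orientations are given as a unit quaternion [w, x, y, z].
In Python, from station import bot, vision gives the robot as it stands.
- The arm moves only by the tool move_arm, never from a script. Its argument "increments" is text: rows parted by semicolons, each of 7 numbers parted by spaces: the opening, from 0 (shut) to 1 (fully open), then the shift along the world's x, y, z in mm, then the turn, a rotation vector about the world's x, y, z in rad. In form: grip x y z rx ry rz; .... A call has exactly 8 rows; each row shifts and turns the commanded pose from where the row before left it; what a row does not reach is not made up. A row lasts 1/8 s, in which the tool goes at most 62.5 mm and 10.7 degrees, less where a joint would pass 70% of its speed; a pose out of reach is approached as far as the arm can. A call with a gripper value outside its range is refused whole. The fingers move at their own pace and stop on an object; "newtons" is the grip in N (left out, the last holds). Time passes only in rows, so rows that do not move let the fingers close, or fill a call up. It gives the time, the measured TCP pose, the force and the opening at its end, in the units of the state.
- bot.get_obs(): the state, without advancing time (a new reading comes with each control period).
- vision.read_camera(name): name is "scene" or "top"; returns (picture, depth): 384x512x3 uint8, red, green, blue; 384x512 float32, m along the optical axis (not along the pixel's ray), 0 where there is no reading.
- vision.calibration(name): a dict with "fx", "fy", "cx", "cy" (pixels), "R" (3x3) and "t" (3): a world point X has camera coordinates R X + t. Camera axes: x right, y down, z forward; pixel columns grow to the right and rows downward; lengths in m; the calibration is good to about 2 mm. A picture is of the moment at which its call begins. calibration takes no time and is no camera call.
- bot.hand_in(): hands the job in, once; it reports no verdict.
The state is a dict: "t": time; "q": joint angles; "joint_vel": joint speeds; "joint_torque": joint torques, N m; "eef_pos": TCP position; "tool_rot": TCP orientation; "contact_force": force on the tool from outside, world axes, zero at the start; "torque": the same for the moment, N m; "gripper_width": opening from 0.0 (shut) to 1.0 (fully open).
Only numpy, scipy, OpenCV 4.12 (cv2) and the standard library are available. Lean on these libraries where they do the work, as an engineer would, in place of code of your own. Each camera call takes 0.05 s, during which the arm holds its last target.

## Working session

There is one attempt and no reset: what is moved stays moved. The work goes in short steps, Python scripts to look and compute and a tool call to move; the robot and the scene stay as the last step left them, time stands still between calls to the robot, and variables do not carry over. Pictures are saved under pics/ and viewed, and the job is handed in when it is done.

Besides the shell and the picture viewer there is one more tool, called after "Emit:" as name(argument=value, ...), one argument or row to a line, values as JSON. move_arm: Moves the arm, as the interface text tells. Its arguments: {"type":"object","properties":{"increments":{"type":"string"},"newtons":{"type":"number"}},"required":["increments"]}

```bash
ls; mkdir -p pics; python3 - <<'E'
from station import bot, vision
import cv2,numpy as np
for n in("scene","top"):
    p,d=vision.read_camera(n); cv2.imwrite(f"pics/{n}0.png",p[:,:,::-1]); np.savez(f"{n}0.npz",p=p,d=d)
    c=vision.calibration(n); print(n,{k:np.round(v,4).tolist() for k,v in c.items()})
o=bot.get_obs(); print({k:np.round(v,4).tolist() for k,v in o.items()})
E
```

```text
pics
scene {'fx': 470.6945, 'fy': 470.6945, 'cx': 253.7763, 'cy': 183.3222, 'R': [[0.8764, -0.4812, -0.0205], [-0.2459, -0.4104, -0.8781], [0.4141, 0.7746, -0.478]], 't': [-0.4308, 0.1693, 1.0901]}
top {'fx': 470.9655, 'fy': 470.9655, 'cx': 256.5671, 'cy': 198.0402, 'R': [[-0.3651, -0.9309, -0.0053], [-0.9085, 0.3575, -0.2165], [0.2034, -0.0742, -0.9763]], 't': [0.1402, 0.4352, 1.2781]}
{'t': 0.1, 'q': [-1.3441, 0.4777, 0.0223, 1.5564, -0.0115, 1.1093, -0.0831], 'joint_vel': [0.0008, -0.0034, -0.0006, -0.0042, 0.0006, -0.0002, 0.0004], 'joint_torque': [0.0046, -59.7762, 1.6142, -28.1954, 0.0129, 0.005, -0.0], 'eef_pos': [0.2216, 0.637, 0.2304], 'tool_rot': [-0.0001, 0.1666, 0.986, -0.0008], 'contact_force': [-0.8186, -0.1999, 0.1855], 'torque': [-0.0093, -0.0237, 0.0123], 'gripper_width': 0.9987}
```

View pics/scene0.png

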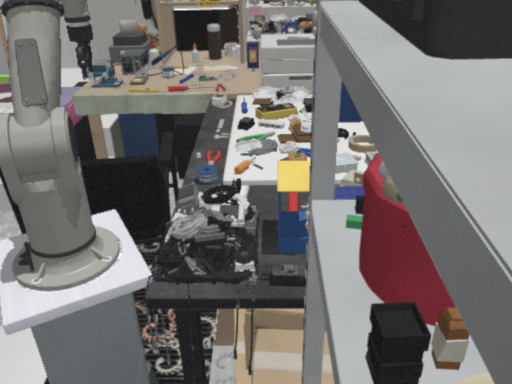

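View pics/top0.png

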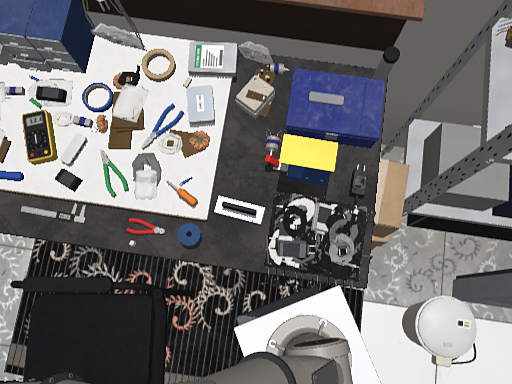

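```bash
cat > h.py <<'E'
import numpy as np
from station import vision
def world(n,d):
    c=vision.calibration(n); h,w=d.shape
    u,v=np.meshgrid(np.arange(w),np.arange(h))
    P=np.stack([(u-c['cx'])/c['fx']*d,(v-c['cy'])/c['fy']*d,d],-1)
    W=(P-np.array(c['t']))@np.array(c['R']); W[d<=0]=np.nan
    return W
def proj(n,X):
    c=vision.calibration(n); Y=np.array(c['R'])@np.array(X)+np.array(c['t'])
    return np.array([c['fx']*Y[0]/Y[2]+c['cx'],c['fy']*Y[1]/Y[2]+c['cy']])
E
python3 - <<'E'
import numpy as np,cv2
from h import *
f=np.load('top0.npz'); p,d=f['p'],f['d']; W=world('top',d)
crop=p[110:290,120:390]; cv2.imwrite('pics/topz.png',cv2.resize(crop[:,:,::-1],None,fx=2.9,fy=2.9,interpolation=cv2.INTER_NEAREST))
s=np.load('scene0.npz'); q=s['p'][130:300,150:320]; cv2.imwrite('pics/scz.png',cv2.resize(q[:,:,::-1],None,fx=3.5,fy=3.5,interpolation=cv2.INTER_NEAREST))
for (u,v) in[(225,207),(240,209),(258,213),(240,218),(290,150),(325,155),(310,177),(272,162),(270,140),(190,234),(145,226),(360,180),(250,185)]:
    print((u,v),p[v,u],np.round(W[v,u],4))
E
```

```text
(225, 207) [21 20 22] [0.4668 0.0631 0.0386]
(240, 209) [35 34 37] [0.4437 0.0261 0.0493]
(258, 213) [255 255 255] [ 0.4207 -0.0189  0.0153]
(240, 218) [222 219 222] [0.427  0.0342 0.0098]
(290, 150) [254 243 109] [ 0.5188 -0.1477  0.1687]
(325, 155) [254 242 108] [ 0.4735 -0.228   0.1658]
(310, 177) [22 37 62] [ 0.4522 -0.187   0.0743]
(272, 162) [174  43  40] [ 0.5375 -0.1079  0.0519]
(270, 140) [ 42  43 117] [ 0.6053 -0.1291  0.0385]
(190, 234) [34 28 23] [ 0.4382  0.1845 -0.0022]
(145, 226) [50 29 29] [0.5062 0.2967 0.0045]
(360, 180) [89 90 93] [ 0.401  -0.3271  0.0273]
(250, 185) [57 56 55] [ 0.5102 -0.0288 -0.0014]
```

View pics/topz.png

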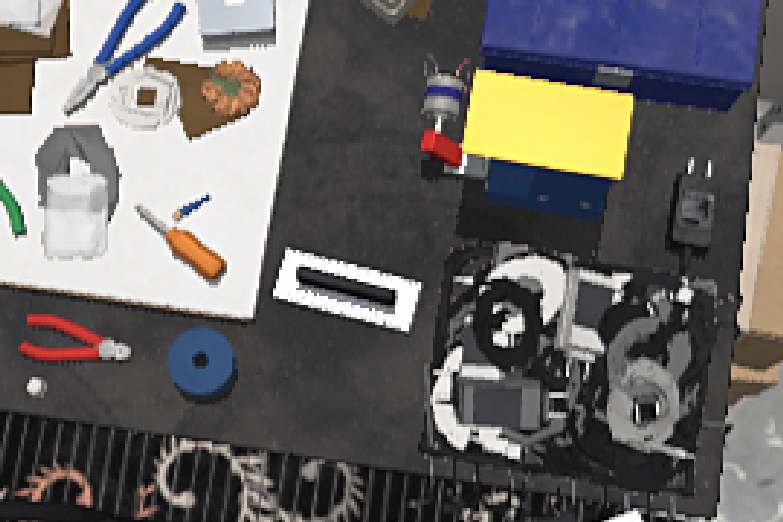

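View pics/scz.png

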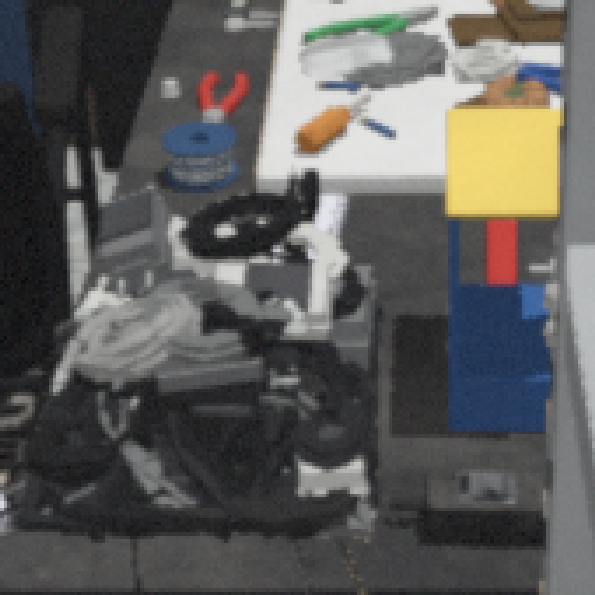

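```bash
cat > m.py <<'E'
import numpy as np,cv2,sys
from h import *
def analyse(p,d,n='top'):
    W=world(n,d); hsv=cv2.cvtColor(p,cv2.COLOR_RGB2HSV); H,S,V=[hsv[...,i].astype(int) for i in range(3)]
    roi=np.zeros(d.shape,bool); roi[110:290,120:390]=1
    def rect(m,name,zr):
        m=m&roi&(W[...,2]>zr[0])&(W[...,2]<zr[1])
        k,l,st,_=cv2.connectedComponentsWithStats(m.astype(np.uint8))
        if k<2: print(name,'none');return None
        i=1+np.argmax(st[1:,4]); mm=l==i; P=W[mm]; r=cv2.minAreaRect(P[:,:2].astype(np.float32)*1000)
        print(name,mm.sum(),'rect',np.round(r[0],1),np.round(r[1],1),round(r[2],2),'z',np.round(np.percentile(P[:,2],[5,50,95]),4),'mean',np.round(P.mean(0),4)); print('  corners',np.round(cv2.boxPoints(r),1).tolist())
        return mm
    Y=rect((H>20)&(H<35)&(S>100)&(V>100),'yellow',(.12,.2))
    R=rect(((H<8)|(H>172))&(S>120)&(np.arange(512)[None]>200),'redgrip',(.015,.12))
    Wh=rect((S<40)&(V>150)&(np.arange(512)[None]>205),'straightedge',(.0,.06)) 
    return W,Y,R,Wh
if __name__=='__main__':
    f=np.load('top0.npz'); W,Y,R,Wh=analyse(f['p'],f['d'])
    import itertools
    print('clutter maxz'); 
    for x0 in np.arange(.2,.62,.03):
        print(round(x0,2),[int(1000*np.nanmax(np.where((W[...,0]>=x0)&(W[...,0]<x0+.03)&(W[...,1]>=y0)&(W[...,1]<y0+.03),W[...,2],-.01))) for y0 in np.arange(-.42,.16,.03)])
E
python3 m.py
```

```text
yellow 1584 rect [ 495.7 -190. ] [145.5  79.1] 58.17 z [0.1646 0.1684 0.1722] mean [ 0.4951 -0.1896  0.1684]
  corners [[423.70001220703125, -231.0], [491.0, -272.70001220703125], [567.7000122070312, -149.10000610351562], [500.5, -107.4000015258789]]
redgrip 116 rect [ 543.8 -109.5] [39.5 23.3] 63.8 z [0.0258 0.0512 0.0625] mean [ 0.543  -0.1088  0.0472]
  corners [[524.5999755859375, -122.0999984741211], [545.5, -132.39999389648438], [563.0, -96.9000015258789], [542.0, -86.5999984741211]]
straightedge 1069 rect [615.8  63.5] [ 54.  336.1] 60.14 z [0.0151 0.02   0.0471] mean [0.6463 0.0359 0.022 ]
  corners [[456.70001220703125, 123.69999694824219], [748.0999755859375, -43.599998474121094], [775.0, 3.299999952316284], [483.5, 170.60000610351562]]
clutter maxz
0.2 [-10, -10, -10, -10, 6, 38, 48, 130, 118, 116, 69, 48, 33, 7, -10, -10, -10, -10, -10, -10]
0.23 [-10, -10, -10, 3, 33, 51, 128, 134, 132, 117, 110, 119, 115, 58, 16, 0, -10, -10, -10, -10]
0.26 [-10, -10, -10, 11, 37, 122, 136, 136, 136, 106, 123, 130, 131, 122, 31, 6, 9, -10, -10, -10]
0.29 [-10, -10, 8, 29, 48, 135, 137, 
[... 235 characters left out ...]
[1, 8, 37, 34, 31, 8, 30, 102, 108, 105, 132, 132, 36, 20, 19, 8, 9, 7, 8, 41]
0.41 [4, 9, 34, 35, 8, 8, 171, 166, 7, 78, 74, 31, 26, 53, 53, 18, 10, 8, 8, 41]
0.44 [7, 7, 22, 8, 6, 171, 173, 173, 173, 7, 29, 31, 6, 18, 54, 52, 48, 18, 25, 43]
0.47 [104, 103, 7, 7, 5, 172, 173, 175, 174, 173, 172, 10, 10, 9, 15, 51, 52, 23, 27, 25]
0.5 [105, 106, 105, 104, 60, 172, 172, 174, 175, 174, 173, 9, 6, 6, 8, 11, 21, 27, 49, 46]
0.53 [106, 108, 107, 107, 106, 102, -10, 172, 173, 174, 65, 57, 10, 6, 10, 8, 24, 26, 45, 49]
0.56 [106, 105, 105, 107, 104, 105, 105, 95, 170, 169, 57, 5, 9, 8, 9, 25, 25, 25, 33, 40]
0.59 [106, 105, 118, 118, 104, 106, 106, 107, 100, 46, 37, 9, 9, 9, 7, 26, 26, 25, 26, 27]
```

```bash
python3 - <<'E'
import numpy as np,cv2
from h import *
f=np.load('top0.npz'); p,d=f['p'],f['d']; W=world('top',d)
hsv=cv2.cvtColor(p,cv2.COLOR_RGB2HSV); H,S,V=[hsv[...,i].astype(int) for i in range(3)]
uu,vv=np.meshgrid(np.arange(512),np.arange(384))
a=np.deg2rad(58.2); ex=-np.array([np.cos(a),np.sin(a)]); ey=np.array([-ex[1],ex[0]]); O=np.array([.5183,-.1538])
m=((H<8)|(H>172))&(S>120)&(uu>255)&(uu<290)&(vv>150)&(vv<175)
P=W[m]; L=np.c_[(P[:,:2]-O)@ex,(P[:,:2]-O)@ey,P[:,2]]*1000
print(m.sum(),np.round(np.percentile(L,[1,10,50,90,99],axis=0),1))
# top-face fit: bins along x
for x0 in range(-75,-25,5):
    q=L[(L[:,0]>=x0)&(L[:,0]<x0+5)]
    if len(q): print(x0,len(q),np.round(q.min(0),1),np.round(q.max(0),1))
# white straightedge (top plate) + rib
m=(uu>212)&(uu<268)&(vv>188)&(vv<228)&(W[...,2]>.0)
mw=m&(V>150)&(S<40); k,l,st,_=cv2.connectedComponentsWithStats(mw.astype(np.uint8)); print(st)
P=W[mw]; print('z',np.percentile(P[:,2],[5,50,95])); r=cv2.minAreaRect((P[:,:2]*1000).astype(np.float32)); print(r,cv2.boxPoints(r))
mb=(uu>212)&(uu<268)&(vv>188)&(vv<228)&(W[...,2]>.038)&(V<100); P=W[mb]; print('rib z',np.percentile(P[:,2],[5,50,95])); r=cv2.minAreaRect((P[:,:2]*1000).astype(np.float32)); print(r)
# z bias on worktop
mt=(uu>240)&(uu<260)&(vv>160)&(vv<195); print('table z',np.nanmedian(W[mt][:,2]))
# scene cam red
f=np.load('scene0.npz'); p,d=f['p'],f['d']; W=world('scene',d)
hsv=cv2.cvtColor(p,cv2.COLOR_RGB2HSV); H,S,V=[hsv[...,i].astype(int) for i in range(3)]
uu,vv=np.meshgrid(np.arange(512),np.arange(384))
m=((H<8)|(H>172))&(S>120)&(uu>280)&(uu<308)&(vv>185)&(vv<215)
P=W[m]; L=np.c_[(P[:,:2]-O)@ex,(P[:,:2]-O)@ey,P[:,2]]*1000
print('scene red',m.sum(),np.round(np.percentile(L,[1,10,50,90,99],axis=0),1))
m=(H>20)&(H<35)&(S>100)&(uu>270)&(uu<312)&(vv>155)&(vv<195)
P=W[m]; L=np.c_[(P[:,:2]-O)@ex,(P[:,:2]-O)@ey,P[:,2]]*1000
print('scene yellow',m.sum(),np.round(np.percentile(L,[1,10,50,90,99],axis=0),1))
E
```

```text
123 [[-71.2 -13.1  -0.4]
 [-66.8 -11.5  24.8]
 [-51.4  -1.9  50.1]
 [-36.3   8.3  61.1]
 [-31.2  29.6  65. ]]
-75 4 [-74.   -2.7   5.7] [-70.4  20.6  54.9]
-70 16 [-69.6 -11.5   1. ] [-65.1  29.6  62.6]
-65 15 [-64.4 -13.2  -0.7] [-60.  31.  66.]
-60 14 [-59.9 -13.4  51. ] [-55.1   6.1  65.3]
-55 17 [-54.9 -12.2  43.1] [-50.1   9.9  58.8]
-50 18 [-49.7 -13.1   1.4] [-45.2  23.7  51.9]
-45 14 [-44.9 -12.    7.4] [-40.5  19.8  44.4]
-40 15 [-39.9 -11.9  -1.7] [-35.5  20.2  39.6]
-35 10 [-34.9  -8.9  19.9] [-30.6   7.9  30.7]
[[     0      0    512    384 196062]
 [   214    195     51     29    544]
 [   237    212      1      1      1]
 [   245    214      1      1      1]]
z [0.00674174 0.01323174 0.01803827]
((452.5604248046875, 27.825714111328125), (141.3220977783203, 54.61564636230469), 53.56840896606445) [[388.62653  -12.808704]
 [432.56842  -45.242893]
 [516.4943    68.46013 ]
 [472.55243  100.89432 ]]
rib z [0.04166486 0.04721    0.05167777]
((449.48968505859375, 28.127866744995117), (97.71715545654297, 15.01065444946289), 53.92998504638672)
table z 0.0013739988530928739
scene red 162 [[-154.2   -8.8   -2.2]
 [ -76.5   -8.6    1.5]
 [ -46.6    1.5   39.3]
 [ -36.1   13.5   56. ]
 [ -30.1   15.7   60.3]]
scene yellow 1006 [[nan nan nan]
 [nan nan nan]
 [nan nan nan]
 [nan nan nan]
 [nan nan nan]]
```

```bash
python3 - <<'E'
import numpy as np,cv2
from h import *
a=np.deg2rad(58.2); ex=-np.array([np.cos(a),np.sin(a)]); ey=np.array([-ex[1],ex[0]]); O=np.array([.5183,-.1538])
f=np.load('top0.npz'); p,d=f['p'],f['d']; W=world('top',d)
L=np.concatenate([((W[...,:2]-O)@np.c_[ex,ey]),W[...,2:]],-1)*1000
print('cols x', list(range(-190,10,10)))
for y0 in range(110,-111,-10):
    print(y0,[int(np.nan_to_num(np.nanpercentile(np.r_[L[(L[...,0]>=x0)&(L[...,0]<x0+10)&(L[...,1]>=y0)&(L[...,1]<y0+10)][:,2],[-9]],90))) for x0 in range(-190,10,10)])
m=(L[...,0]>-90)&(L[...,0]<-25)&(abs(L[...,1])<9)&(L[...,2]>20)&(L[...,2]<70)&(p[...,0]>120)&(p[...,1]<80)
q=L[m]; s=-38.45-(q[:,2]-46.6)*np.tan(np.deg2rad(35))-q[:,0]; print('s',m.sum(),np.median(s),s.std()/np.sqrt(m.sum()))
E
```

```text
cols x [-190, -180, -170, -160, -150, -140, -130, -120, -110, -100, -90, -80, -70, -60, -50, -40, -30, -20, -10, 0]
110 [5, 5, 2, 4, 3, 5, 3, 3, 7, 3, 4, 5, 3, 2, 6, 97, 102, 101, 103, 102]
100 [4, 4, 4, 5, 3, 4, 9, 3, 4, 5, 4, 3, 3, 5, 8, 86, 101, 103, 103, 103]
90 [3, 3, 4, 2, 3, 4, 2, 4, 2, 6, 7, 18, 4, 4, 21, 93, 102, 100, 100, 100]
80 [5, 3, 4, 4, 2, 4, 6, 5, 5, 2, 6, 22, -9, 18, 14, 11, 93, 99, 98, 96]
70 [2, 5, 5, 4, 2, 5, 3, 4, 8, 5, 6, 36, 41, 41, 33, 7, -9, -9, -9, -9]
60 [4, 6, 5, 3, 4, 3, 5, 5, 5, 3, 4, 38, 41, 42, 35, 3, -9, -9, -9, -9]
50 [3, 4, 5, 4, 4, 4, 4, 4, 6, 5, 6, 37, 41, 42, 39, 6, -9, -9, -9, -9]
40 [4, 3, 5, 2, 4, 3, 5, 7, 4, 4, 2, 33, 41, 39, 38, 5, -9, -9, -9, -9]
30 [5, 6, 4, 2, 4, 4, 5, 6, 3, 5, 5, 27, 37, 34, 32, 4, 170, 170, 170, 170]
20 [5, 3, 6, 4, 2, 4, 4, 4, 5, 1, 3, 4, 15, 20, 4, 3, 171, 170, 170, 172]
10 [5, 5, 4, 4, 6, 4, 6, 3, 4, 4, 3, 3, -9, 23, 29, 124, 172, 172, 170, 172]
0 [5, 4, 6, 5, 4, 5, 6, 3, 3, 5, 5, 13, 62, 59, 47, 35, 169, 171, 171, 171]
-10 [3, 5, 3, 3, 3, 6, 7, 3, 2, 4, 3, 34, 60, 58, 48, 34, 170, 171, 169, 170]
-20 [3, 4, 4, 3, 4, 5, 4, 2, 5, 2, 2, 3, 62, 52, 39, 26, 169, 169, 168, 170]
-30 [4, 4, 6, 3, 7, 5, 4, 4, 2, 3, 4, 4, 5, 2, 4, 8, 170, 171, 169, 170]
-40 [4, 4, 4, 5, 3, 3, 3, 4, 4, 7, 2, 4, 4, 3, 4, 2, 169, 169, 169, 169]
-50 [5, 3, 5, 4, 5, 3, 3, 2, 4, 2, 3, 4, 4, 3, 4, 6, 99, 167, 133, 7]
-60 [4, 4, 4, 3, 4, 6, 4, 4, 3, 2, 4, 3, 3, 3, 3, 5, 2, 6, 4, 5]
-70 [3, 3, 3, 4, 4, 3, 4, 2, 5, 5, 2, 3, 2, 4, 3, 2, 4, 2, 3, 3]
-80 [5, 3, 5, 5, 6, 5, 3, 4, 3, 5, 5, 4, 3, 5, 4, 4, 3, 6, 4, 3]
-90 [4, 3, 4, 5, 5, 7, 3, 4, 4, 5, 4, 6, 5, 4, 3, 4, 4, 4, 13, 26]
-100 [3, 3, 3, 3, 3, 4, 4, 2, 4, 5, 3, 3, 4, 4, 3, 3, 26, 30, 29, 30]
-110 [5, 4, 3, 3, 2, 4, 4, 2, 4, 4, 4, 4, 4, 2, 4, 3, 28, 29, 26, 23]
s 87 10.016434689505356 0.5734886209340647
```

Emit:
move_arm(
  increments="0.36 23 -43 0 0 0 -0.155; 0.36 23 -43 0 0 0 -0.155; 0.36 23 -43 0 0 0 -0.155; 0.36 23 -43 0 0 0 -0.155; 0.36 23 -43 0 0 0 -0.155; 0.36 23 -43 0 0 0 -0.155; 0.36 23 -43 0 0 0 -0.155; 0.36 23 -43 0 0 0 -0.155",
)

```text
t: 1.1
eef_pos: [0.4062, 0.2919, 0.2312]
tool_rot: [-0.0, 0.71, 0.704, -0.0]
contact_force: [1.2, -0.3, 0.5]
gripper_width: 0.359
```

Emit:
move_arm(
  increments="0.36 22.6 -41.6 -5 0 0 -0.1365; 0.36 22.6 -41.6 -5 0 0 -0.1365; 0.36 22.6 -41.6 -5 0 0 -0.1365; 0.36 22.6 -41.6 -5 0 0 -0.1365; 0.36 22.6 -41.6 -10 -0.13 0.0806 0; 0.36 22.6 -41.6 -15 -0.13 0.0806 0; 0.36 22.6 -41.6 -15 -0.13 0.0806 0; 0.36 22.6 -41.6 -18 -0.13 0.0806 0",
)

```text
t: 2.1
eef_pos: [0.5879, -0.0399, 0.153]
tool_rot: [0.147, 0.831, 0.466, -0.265]
contact_force: [1.0, 0.3, 0.3]
gripper_width: 0.361
```

```bash
cat > pose.py <<'E'
import numpy as np
from scipy.spatial.transform import Rotation as Ro
from station import bot
a=np.deg2rad(58.2); ex=-np.array([np.cos(a),np.sin(a)]); ey=np.array([-ex[1],ex[0]]); O=np.array([.5183,-.1538])
def loc(P): P=np.array(P,float); return np.array([(P[:2]-O)@ex*1000,(P[:2]-O)@ey*1000,P[2]*1000])
def wor(l): return np.r_[O*1000+l[0]*ex+l[1]*ey,l[2]]
def Rtilt(t): # tool rot tilted by t deg, wrist toward -x
    t=np.deg2rad(t); z=np.r_[np.sin(t)*ex,-np.cos(t)]; y=np.r_[ey,0]; return Ro.from_matrix(np.c_[np.cross(y,z),y,z])
def cur():
    o=bot.get_obs(); w,x,y,z=o['tool_rot']; return np.array(o['eef_pos']),Ro.from_quat([x,y,z,w]),o
def need(l,t):
    p,R,o=cur(); print('local',np.round(loc(p),1),'dpos',np.round(wor(l)-p*1000,1),'drot',np.round((Rtilt(t)*R.inv()).as_rotvec(),4),'q',np.round(o['q'],2),'F',np.round(o['contact_force'],1),'g',round(o['gripper_width'],3),'t',o['t'])
E
python3 -c "
from pose import *
need([-45.9,-1,29.7],35); need([-45.9-.574*60,-1,29.7+.819*60],35)"
```

```text
local [-133.4   -0.9  153. ] dpos [ -46.2  -74.3 -123.3] drot [ 0.0028 -0.0046 -0.0052] q [-0.69  0.75  0.66  1.64  0.05  1.27 -0.66] F [1.  0.3 0.3] g 0.361 t 2.1
local [-133.4   -0.9  153. ] dpos [-28.1 -45.1 -74.1] drot [ 0.0028 -0.0046 -0.0052] q [-0.69  0.75  0.66  1.64  0.05  1.27 -0.66] F [1.  0.3 0.3] g 0.361 t 2.1
```

Emit:
move_arm(
  increments="0.36 -5 -8 -13 0 0 -0.005; 0.36 -5 -8 -13 0 0 0; 0.36 -5 -8 -13 0 0 0; 0.36 -5 -8 -13 0 0 0; 0.36 -4 -7 -11 0 0 0; 0.36 -4 -6 -11 0 0 0; 0.36 0 0 0 0 0 0; 0.36 0 0 0 0 0 0",
)

```text
t: 3.1
eef_pos: [0.559, -0.0841, 0.0795]
tool_rot: [0.145, 0.833, 0.464, -0.264]
contact_force: [-0.6, 0.7, 0.4]
gripper_width: 0.361
```

```bash
python3 - <<'E'
from pose import *
from h import *
import cv2
need([-45.9,-1,29.7],35)
p,d=vision.read_camera('top'); np.savez('top1.npz',p=p,d=d)
cv2.imwrite('pics/t1.png',cv2.resize(p[120:240,200:360,::-1],None,fx=5,fy=5,interpolation=cv2.INTER_CUBIC))
p,d=vision.read_camera('scene')
cv2.imwrite('pics/s1.png',cv2.resize(p[130:290,200:340,::-1],None,fx=4,fy=3.7,interpolation=cv2.INTER_CUBIC))
E
```

```text
local [-80.7  -2.1  79.5] dpos [-17.4 -30.2 -49.8] drot [-0.0008 -0.0023  0.0006] q [-0.64  0.81  0.64  1.76  0.04  1.08 -0.66] F [-0.6  0.7  0.4] g 0.361 t 3.1
```

View pics/t1.png

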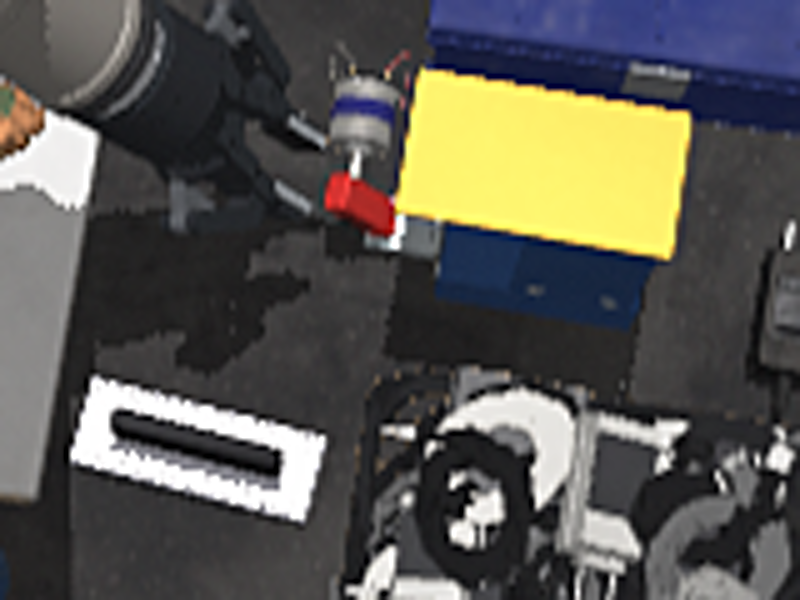

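View pics/s1.png

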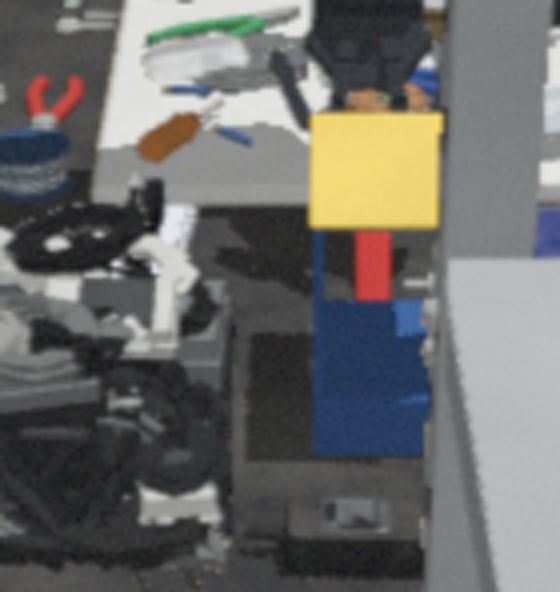

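```bash
python3 - <<'E'
from pose import *
from h import *
def pj(l): 
    w=wor(l)/1000; q=proj('top',w); return np.round((q-[200,120])*5).tolist(), np.round(((proj('scene',w)-[200,130])*[4,3.7])).tolist()
print('tcp',pj([-80.7,-2.1,79.5]))
for y in(-15.3,15.3): print('tip',pj([-80.7+6,-2.1+y,79.5-0]), pj([-80.7-3,-2.1+y,79.5+5]))
s=9.5
for y in (-11,11):
  for (du,dt) in((18.8,8),(18.8,-8),(-15,8)):
    print(y,du,dt,pj([-45-s-.574*du+.819*dt,y,42+.819*du+.574*dt]))
# roof front corners
for y in(-40,40):print('roof',pj([-30,y,168]),pj([116,y,168]))
E
```

```text
tcp ([308.0, 176.0], [366.0, 192.0])
tip ([313.0, 204.0], [343.0, 196.0]) ([298.0, 198.0], [343.0, 184.0])
tip ([323.0, 152.0], [390.0, 197.0]) ([307.0, 147.0], [390.0, 184.0])
-11 18.8 8 ([343.0, 207.0], [353.0, 229.0])
-11 18.8 -8 ([320.0, 208.0], [352.0, 232.0])
-11 -15 8 ([375.0, 227.0], [352.0, 278.0])
11 18.8 8 ([350.0, 171.0], [387.0, 230.0])
11 18.8 -8 ([327.0, 172.0], [386.0, 232.0])
11 -15 8 ([382.0, 191.0], [387.0, 278.0])
roof ([392.0, 210.0], [307.0, 109.0]) ([670.0, 258.0], [305.0, 219.0])
roof ([417.0, 66.0], [441.0, 110.0]) ([692.0, 113.0], [455.0, 220.0])
```

Emit:
move_arm(
  increments="0.36 -3 -5 -8 0 0 0; 0.36 -3 -5 -8 0 0 0; 0.36 -3 -5 -8 0 0 0; 0.36 -2 -4 -7 0 0 0; 0.36 -2 -4 -6 0 0 0; 0.36 -2 -4 -6 0 0 0; 0.36 -2 -4 -6 0 0 0; 0.36 0 0 0 0 0 0",
)

```text
t: 4.2
eef_pos: [0.541, -0.1157, 0.0299]
tool_rot: [0.145, 0.833, 0.464, -0.264]
contact_force: [1.0, -0.0, -0.3]
gripper_width: 0.362
```

```bash
python3 - <<'E'
from pose import *
need([-45.9,-1,29.7],35)
E
```

```text
local [-44.4  -0.8  29.9] dpos [ 0.6  1.4 -0.2] drot [-0.0003 -0.0038  0.0015] q [-0.59  0.86  0.62  1.81  0.03  0.96 -0.65] F [ 1.  -0.  -0.3] g 0.362 t 4.2
```

Grip now.

Emit:
move_arm(
  increments="0.15 0 0 0 0 0 0; 0.1 0 0 0 0 0 0; 0.1 0 0 0 0 0 0; 0.1 0 0 0 0 0 0; 0.1 0 0 0 0 0 0; 0.1 0 0 0 0 0 0; 0.1 0 0 0 0 0 0; 0.1 0 0 0 0 0 0",
  newtons=60,
)

```text
t: 5.2
eef_pos: [0.543, -0.116, 0.0306]
tool_rot: [0.146, 0.833, 0.464, -0.263]
contact_force: [3.4, -4.7, -4.4]
gripper_width: 0.247
```

```bash
python3 - <<'E'
from pose import *
need([-45.9,-1,29.7],35)
E
```

```text
local [-45.2   1.1  30.6] dpos [-1.4  1.7 -0.9] drot [ 0.     -0.0002 -0.0005] q [-0.59  0.86  0.62  1.81  0.03  0.96 -0.65] F [ 3.4 -4.7 -4.4] g 0.247 t 5.2
```

Emit:
move_arm(
  increments="0.1 4.5 4.3 0 0 0 0; 0.1 6.3 10.2 0 0 0 0; 0.1 6.3 10.2 0 0 0 0; 0.1 6.3 10.2 0 0 0 0; 0.1 6.3 10.2 0 0 0 0; 0.1 6.3 10.2 0 0 0 0; 0.1 6.3 10.2 0 0 0 0; 0.1 0 0 0 0 0 0",
)

```text
t: 6.2
eef_pos: [0.5831, -0.0505, 0.0305]
tool_rot: [0.145, 0.833, 0.463, -0.265]
contact_force: [-2.8, -2.0, 0.1]
gripper_width: 0.248
```

```bash
python3 - <<'E'
from pose import *
need([-136,1,29.7],35)
E
```

```text
local [-121.9    0.7   30.5] dpos [ 7.7 11.8 -0.8] drot [ 0.001  -0.0049  0.0014] q [-0.64  0.9   0.6   1.68 -0.    1.08 -0.69] F [-2.8 -2.   0.1] g 0.248 t 6.2
```

Emit:
move_arm(
  increments="0.1 3 5 0 0 0 0; 0.1 2 3.5 0 0 0 0; 0.1 1 1.7 0 0 0 0; 0.1 1 1.7 0 0 0 0; 0.1 1 1.7 0 0 0 0; 0.1 0 0 0 0 0 0; 0.1 0 0 0 0 0 0; 0.1 0 0 0 0 0 0",
)

```text
t: 7.2
eef_pos: [0.59, -0.0392, 0.0306]
tool_rot: [0.146, 0.833, 0.463, -0.266]
contact_force: [-4.5, -9.2, -2.7]
gripper_width: 0.248
```

```bash
python3 - <<'E'
from pose import *
need([-136,1,29.7],35)
E
```

```text
local [-135.2    0.6   30.6] dpos [ 0.8  0.4 -0.9] drot [ 0.0029 -0.0059  0.0032] q [-0.65  0.91  0.59  1.66 -0.01  1.1  -0.7 ] F [-4.5 -9.2 -2.7] g 0.248 t 7.2
```

Emit:
move_arm(
  increments="0.1 1 1.7 0 0 0 0; 0.1 1 1.7 0 0 0 0; 0.1 1 1.7 0 0 0 0; 0.1 0 0 0 0 0 0; 0.1 0 0 0 0 0 0; 0.1 0 0 0 0 0 0; 0.1 0 0 0 0 0 0; 0.1 0 0 0 0 0 0",
)

```text
t: 8.2
eef_pos: [0.5901, -0.0391, 0.0307]
tool_rot: [0.147, 0.833, 0.46, -0.27]
contact_force: [-9.7, -18.4, -7.2]
gripper_width: 0.247
```

```bash
python3 - <<'E'
from pose import *
need([-136,1,29.7],35)
E
```

```text
local [-135.3    0.5   30.7] dpos [ 0.8  0.3 -1. ] drot [ 0.0092 -0.0111  0.0072] q [-0.65  0.92  0.6   1.65 -0.01  1.11 -0.71] F [ -9.7 -18.4  -7.2] g 0.247 t 8.2
```

Emit:
move_arm(
  increments="0.1 -2 -3 1 0 0 0; 0.1 -1 -2 1 0 0 0; 0.2 0 0 0 0 0 0; 0.36 0 0 0 0 0 0; 0.36 0 0 0 0 0 0; 0.36 0 0 0 0 0 0; 0.36 0 0 0 0 0 0; 0.36 0 0 0 0 0 0",
)

```text
t: 9.2
eef_pos: [0.592, -0.0358, 0.0324]
tool_rot: [0.145, 0.833, 0.464, -0.264]
contact_force: [-0.7, -0.7, -0.1]
gripper_width: 0.363
```

```bash
python3 - <<'E'
from pose import *
need([-136,1,29.7],35)
E
```

```text
local [-139.1    0.5   32.4] dpos [-1.2 -2.9 -2.7] drot [-0.001  -0.0026  0.0006] q [-0.65  0.91  0.59  1.65 -0.01  1.1  -0.7 ] F [-0.7 -0.7 -0.1] g 0.363 t 9.2
```

Emit:
move_arm(
  increments="0.36 4 6 10 0 0 0; 0.36 4 6 10 0 0 0; 0.36 4 6 10 0 0 0; 0.36 4 6 10 0 0 0; 0.36 4 6 10 0 0 0; 0.36 4 6 10 0 0 0; 0.4 0 30 20 0.13 -0.0806 0; 0.4 -5 30 20 0.13 -0.0806 0",
)

```text
t: 10.2
eef_pos: [0.6116, 0.0612, 0.133]
tool_rot: [0.072, 0.864, 0.481, -0.132]
contact_force: [0.1, 0.1, 0.4]
gripper_width: 0.4
```

```bash
python3 - <<'E'
from pose import *
from h import *
import cv2
need([-136,1,29.7],0)
p,d=vision.read_camera('top'); np.savez('top2.npz',p=p,d=d)
cv2.imwrite('pics/t2.png',cv2.resize(p[120:240,200:360,::-1],None,fx=5,fy=5,interpolation=cv2.INTER_CUBIC))
p,d=vision.read_camera('scene'); np.savez('scene2.npz',p=p,d=d)
cv2.imwrite('pics/s2.png',cv2.resize(p[130:290,200:340,::-1],None,fx=4,fy=3.7,interpolation=cv2.INTER_CUBIC))
E
```

```text
local [-231.9  -34.   133. ] dpos [ -20.8  -99.9 -103.3] drot [ 0.2554 -0.1608 -0.0009] q [-0.68  0.66  0.56  1.67 -0.12  1.11 -0.68] F [0.1 0.1 0.4] g 0.4 t 10.2
```

View pics/t2.png

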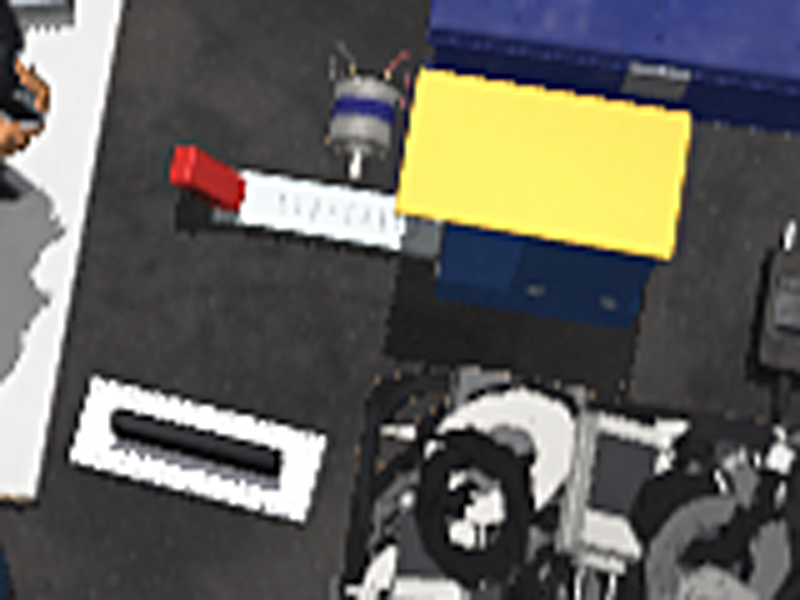

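View pics/s2.png

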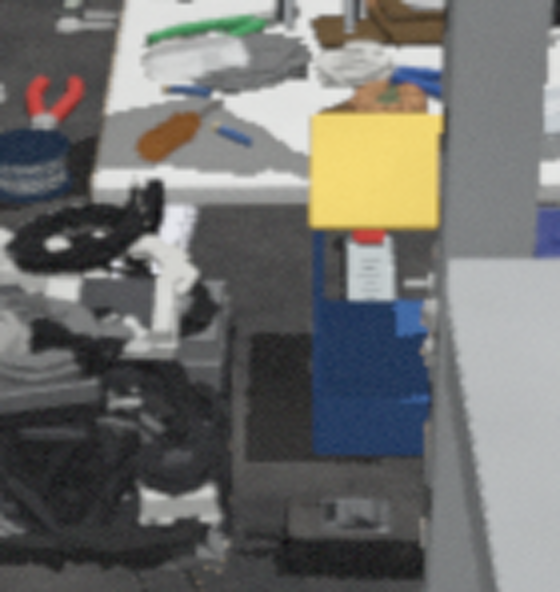

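```bash
cat > meas.py <<'E'
from pose import *
from h import *
import cv2,sys
def plane(n,uv,z):
    c=vision.calibration(n); uv=np.atleast_2d(uv).astype(float); R=np.array(c['R']); C=-R.T@np.array(c['t'])
    dr=np.c_[(uv[:,0]-c['cx'])/c['fx'],(uv[:,1]-c['cy'])/c['fy'],np.ones(len(uv))]@R
    return C+dr*((z-C[2])/dr[:,2])[:,None]
def big(m):
    k,l,st,_=cv2.connectedComponentsWithStats(m.astype(np.uint8)); return l==1+np.argmax(st[1:,4])
def rect_px(m,n,z,name):
    v,u=np.nonzero(m); P=plane(n,np.c_[u,v],z)[:,:2]*1000
    r=cv2.minAreaRect(P.astype(np.float32)); print(name,m.sum(),'rect',np.round(r[0],1),np.round(r[1],1),round(r[2],2),'mean',np.round(P.mean(0),1)); return P,r
E
python3 - <<'E'
from meas import *
f=np.load('top2.npz'); p,d=f['p'],f['d']; W=world('top',d)
hsv=cv2.cvtColor(p,cv2.COLOR_RGB2HSV); V=hsv[...,2].astype(int); S=hsv[...,1].astype(int)
uu,vv=np.meshgrid(np.arange(512),np.arange(384))
m=big((V>165)&(S<50)&(uu>244)&(uu<282)&(vv>150)&(vv<172))
P,r=rect_px(m,'top',.015,'bar'); L=np.array([loc(np.r_[q/1000,.015]) for q in P])
print('bar local',np.round(L.min(0),1),L.max(0).round(1))
for name,fn in(('near',np.min),('far',np.max)):
    xs=np.arange(-125,-40,5); ys=[fn(L[(L[:,0]>=x-3)&(L[:,0]<x+3),1]) if ((L[:,0]>=x-3)&(L[:,0]<x+3)).any() else np.nan for x in xs]
    xs=xs[~np.isnan(ys)]; ys=np.array(ys)[~np.isnan(ys)]; print(name,np.round(ys,1),'fit',np.polyfit(xs,ys,1))
m=big((V>150)&(S<50)&(uu>212)&(uu<267)&(vv>190)&(vv<228))
m2=cv2.morphologyEx(m.astype(np.uint8),cv2.MORPH_CLOSE,np.ones((9,9)))>0
P,r=rect_px(m2,'top',.012,'plate')
mb=big((V<70)&(uu>218)&(uu<260)&(vv>198)&(vv<217)&(W[...,2]>.035)); P,r=rect_px(mb,'top',.047,'ribtop')
E
```

```text
bar 332 rect [558.1 -90.9] [98.9 31.2] 58.66 mean [557.9 -90.6]
bar local [-124.   -15.3   15. ] [-24.9  16.4  15. ]
near [ 11.8 -15.3 -14.8 -14.3 -13.2 -15.2 -14.7 -13.6 -15.  -15.  -14.  -12.9
 -14.9 -14.4 -13.3 -12.3 -14.7] fit [ -0.08962464 -20.31596534]
far [14.8 15.9 13.4 14.5 15.5 16.  14.1 15.1 16.2 16.2 14.7 15.8 16.3 14.3
 15.4 15.9 16.4] fit [1.37918036e-02 1.64862913e+01]
plate 855 rect [451.6  27.5] [140.1  52. ] 53.74 mean [451.5  27.5]
ribtop 185 rect [448.4  28.6] [97.8 15.6] 53.78 mean [448.4  28.3]
```

Emit:
move_arm(
  increments="0.4 -20 -4 0 0.128 -0.0804 0; 0.4 -20 -4 0 0.128 -0.0804 0; 0.4 -20 -4 0 0 0 -0.078; 0.4 -20 -4 0 0 0 0; 0.4 -20 -4 0 0 0 0; 0.4 -20 -4 -5 0 0 0; 0.4 -20 -4 -5 0 0 0; 0.4 -20 -4 -5 0 0 0",
)

```text
t: 11.3
eef_pos: [0.4502, 0.0275, 0.1169]
tool_rot: [0.001, 0.892, 0.452, -0.003]
contact_force: [0.5, -0.4, 0.6]
gripper_width: 0.397
```

```bash
python3 - <<'E'
from pose import *
from h import *
import cv2
p,R,o=cur(); M=R.as_matrix()
print(p,M[:,2].round(4),'yaw y',np.degrees(np.arctan2(M[1,1],M[0,1])),o['q'].round(2) if hasattr(o['q'],'round') else o['q'])
p,d=vision.read_camera('top')
cv2.imwrite('pics/t3.png',cv2.resize(p[120:240,180:340,::-1],None,fx=5,fy=5,interpolation=cv2.INTER_CUBIC))
E
```

```text
[0.45018266 0.02747752 0.11690923] [-0.0046 -0.0035 -1.    ] yaw y -36.21859554889819 [-0.64  0.3   0.52  2.2  -0.23  0.69 -0.6 ]
```

View pics/t3.png

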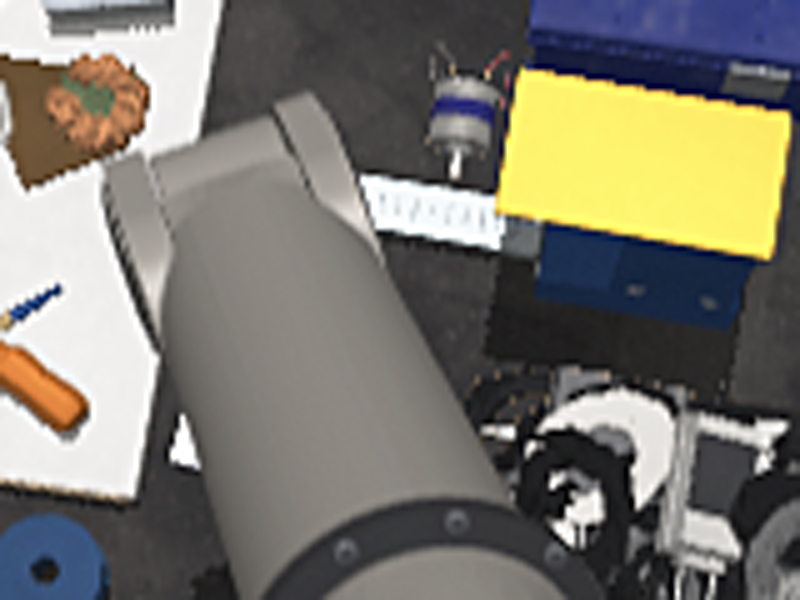

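Emit:
move_arm(
  increments="0.4 0.8 0.5 -15 0.0035 -0.0046 0; 0.4 0 0 -15 0 0 0; 0.4 0 0 -15 0 0 0; 0.4 0 0 -15 0 0 0; 0.4 0 0 -15 0 0 0; 0.4 0 0 -12 0 0 0; 0.4 0 0 -8 0 0 0; 0.4 0 0 0 0 0 0",
)

```text
t: 12.35
eef_pos: [0.4514, 0.0283, 0.0218]
tool_rot: [-0.0, 0.892, 0.452, 0.001]
contact_force: [-0.2, -0.3, -0.1]
gripper_width: 0.399
```

Emit:
move_arm(
  increments="0.2 0 0 0 0 0 0; 0.1 0 0 0 0 0 0; 0.02 0 0 0 0 0 0; 0.02 0 0 0 0 0 0; 0.02 0 0 0 0 0 0; 0.02 0 0 0 0 0 0; 0.02 0 0 0 0 0 0; 0.02 0 0 0 0 0 0",
  newtons=60,
)

```text
t: 13.35
eef_pos: [0.4522, 0.0284, 0.0228]
tool_rot: [-0.0, 0.892, 0.452, 0.002]
contact_force: [-0.7, -0.3, 6.5]
gripper_width: 0.155
```

```bash
python3 - <<'E'
from pose import *
p,R,o=cur(); M=R.as_matrix()
print(p,M[:,2].round(4),'yaw y',np.degrees(np.arctan2(M[1,1],M[0,1])),o['contact_force'],o['torque'],o['gripper_width'])
E
```

```text
[0.452245   0.02842826 0.0228089 ] [ 0.0027  0.0016 -1.    ] yaw y -36.242986477031344 [-0.74224447 -0.28041492  6.45443399] [-0.15474058  0.1242196  -0.00546474] 0.15477588537269737
```

```bash
python3 - <<'E'
from pose import *
need([-98,-50,30],0)
E
```

```text
local [-120.1 -152.2   22.8] dpos [ 75.2 -72.6   7.2] drot [-0.0017  0.0027  0.0775] q [-0.51  0.49  0.38  2.25 -0.4   0.47 -0.45] F [-0.7 -0.3  6.5] g 0.155 t 13.35
```

Emit:
move_arm(
  increments="0.02 0 0 8 0 0 0; 0.02 0 0 10 0 0 0; 0.02 0 0 10 0 0 0; 0.02 0 0 0 0 0 0; 0.02 0 0 0 0 0 0; 0.02 0 0 0 0 0 0; 0.02 0 0 0 0 0 0; 0.02 0 0 0 0 0 0",
)

```text
t: 14.35
eef_pos: [0.4516, 0.0284, 0.0502]
tool_rot: [-0.0, 0.892, 0.452, 0.001]
contact_force: [-0.0, -0.2, -3.0]
gripper_width: 0.148
```

```bash
python3 - <<'E'
from pose import *
from meas import *
need([-98,-50,50],0)
p,d=vision.read_camera('top')
cv2.imwrite('pics/t4.png',cv2.resize(p[120:240,180:340,::-1],None,fx=5,fy=5,interpolation=cv2.INTER_CUBIC))
p,d=vision.read_camera('scene')
cv2.imwrite('pics/s4.png',cv2.resize(p[60:280,150:340,::-1],None,fx=3,fy=2.7,interpolation=cv2.INTER_CUBIC))
E
```

```text
local [-119.7 -152.7   50.2] dpos [ 75.8 -72.5  -0.2] drot [-0.0012  0.0012  0.0775] q [-0.55  0.43  0.43  2.24 -0.35  0.53 -0.49] F [-0.  -0.2 -3. ] g 0.148 t 14.35
```

View pics/s4.png

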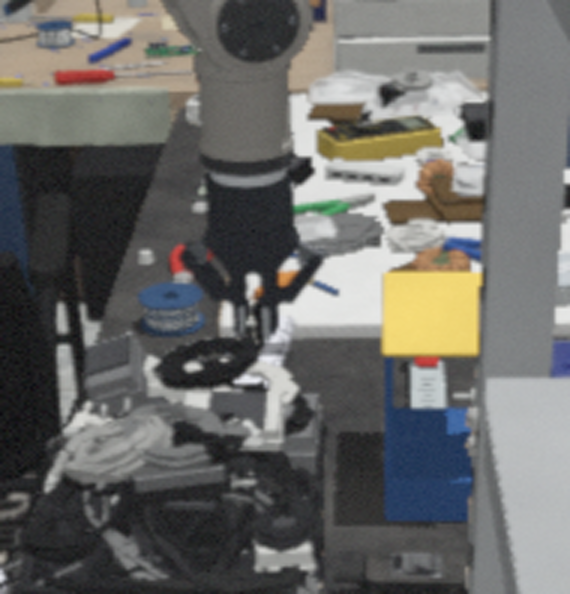

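Emit:
move_arm(
  increments="0.02 12.3 -11.8 0 0 0 0.02; 0.02 12.3 -11.8 0 0 0 0.02; 0.02 12.3 -11.8 0 0 0 0.02; 0.02 12.3 -11.8 0 0 0 0.02; 0.02 12.3 -11.8 0 0 0 0; 0.02 12.3 -11.8 0 0 0 0; 0.02 0 0 0 0 0 0; 0.02 0 0 0 0 0 0",
)

```text
t: 15.45
eef_pos: [0.5249, -0.042, 0.0501]
tool_rot: [-0.001, 0.873, 0.488, 0.001]
contact_force: [-0.3, 0.2, -3.5]
gripper_width: 0.156
```

```bash
python3 - <<'E'
from pose import *
from meas import *
need([-98,-50,23],0)
p,d=vision.read_camera('top'); np.savez('top5.npz',p=p,d=d)
cv2.imwrite('pics/t5.png',cv2.resize(p[120:240,200:360,::-1],None,fx=5,fy=5,interpolation=cv2.INTER_CUBIC))
p,d=vision.read_camera('scene')
cv2.imwrite('pics/s5.png',cv2.resize(p[130:290,200:340,::-1],None,fx=4,fy=3.7,interpolation=cv2.INTER_CUBIC))
E
```

```text
local [-98.5 -53.3  50.1] dpos [  2.6  -2.2 -27.1] drot [-0.0017  0.0004 -0.0027] q [-0.35  0.52  0.4   2.07 -0.34  0.61 -0.27] F [-0.3  0.2 -3.5] g 0.156 t 15.45
```

View pics/t5.png

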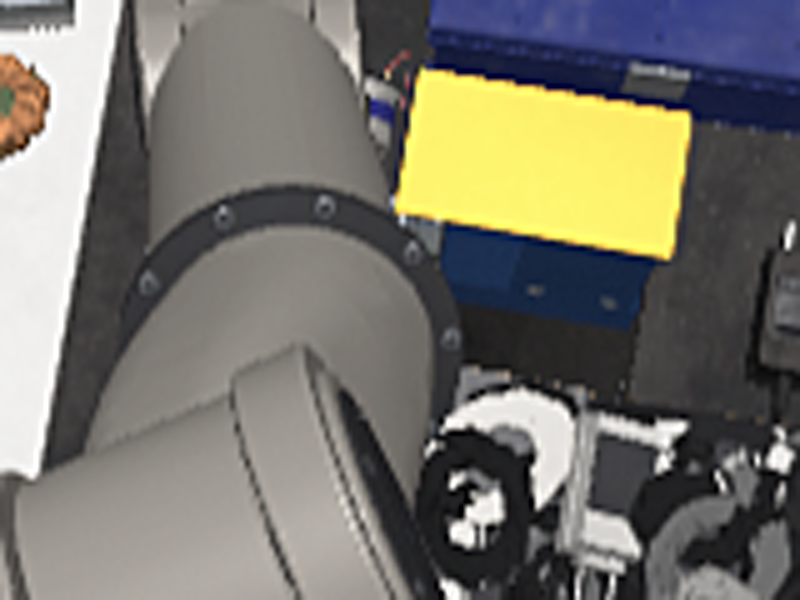

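View pics/s5.png

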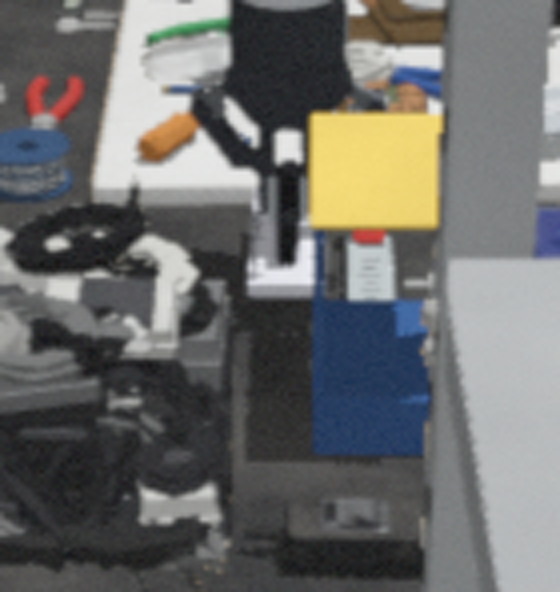

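Emit:
move_arm(
  increments="0.02 0 0 -7 0 0 0; 0.02 0 0 -7 0 0 0; 0.02 0 0 -7 0 0 0; 0.02 0 0 -5 0 0 0; 0.02 2.1 -1.3 0 0 0 0; 0.02 2.1 -1.3 0 0 0 0; 0.02 2.1 -1.3 0 0 0 0; 0.02 2.1 -1.3 0 0 0 0",
)

```text
t: 16.55
eef_pos: [0.5342, -0.0477, 0.0245]
tool_rot: [-0.0, 0.873, 0.487, 0.001]
contact_force: [-0.4, -0.6, -3.5]
gripper_width: 0.151
```

```bash
python3 - <<'E'
from pose import *
need([-98,-40,23],0)
E
```

```text
local [-98.6 -42.4  24.5] dpos [ 1.7 -1.7 -1.5] drot [-0.0014  0.0019 -0.0026] q [-0.31  0.57  0.37  2.06 -0.37  0.57 -0.24] F [-0.4 -0.6 -3.5] g 0.151 t 16.55
```

Emit:
move_arm(
  increments="0.02 0 0 -1 0 0 0; 0.02 0 0 -0.7 0 0 0; 0.02 0.7 -0.4 0 0 0 0; 0.02 0.7 -0.4 0 0 0 0; 0.02 0.7 -0.4 0 0 0 0; 0.02 0.7 -0.4 0 0 0 0; 0.02 0 0 0 0 0 0; 0.02 0 0 0 0 0 0",
)

```text
t: 17.55
eef_pos: [0.5351, -0.0481, 0.0229]
tool_rot: [-0.002, 0.873, 0.488, 0.0]
contact_force: [-5.3, 3.3, 8.7]
gripper_width: 0.152
```

```bash
python3 - <<'E'
from pose import *
need([-98,-40,23],0)
E
```

```text
local [-98.6 -41.4  22.9] dpos [ 0.9 -1.3  0.1] drot [-0.0033 -0.0016 -0.0031] q [-0.31  0.58  0.36  2.05 -0.37  0.58 -0.24] F [-5.3  3.3  8.7] g 0.152 t 17.55
```

Emit:
move_arm(
  increments="0.02 0 0 0.8 0 0 0; 0.02 0 0 0 0 0 0; 0.02 0 0 0 0 0 0; 0.02 0.5 -0.3 0 0 0 0; 0.02 0.5 -0.3 0 0 0 0; 0.02 0.5 -0.3 0 0 0 0; 0.02 0 0 0 0 0 0; 0.02 0 0 0 0 0 0",
)

```text
t: 18.55
eef_pos: [0.5371, -0.0496, 0.0231]
tool_rot: [-0.001, 0.873, 0.488, 0.0]
contact_force: [-4.0, 2.9, -2.5]
gripper_width: 0.15
```

```bash
python3 - <<'E'
from meas import *
need([-98,-40,23],0)
p,d=vision.read_camera('scene'); np.savez('scene6.npz',p=p,d=d)
cv2.imwrite('pics/s6.png',cv2.resize(p[170:220,240:320,::-1],None,fx=10,fy=10,interpolation=cv2.INTER_CUBIC))
E
```

```text
local [-98.5 -38.9  23.1] dpos [-1.2  0.1 -0.1] drot [-0.0021 -0.0007 -0.003 ] q [-0.31  0.58  0.36  2.05 -0.37  0.58 -0.23] F [-4.   2.9 -2.5] g 0.15 t 18.55
```

View pics/s6.png

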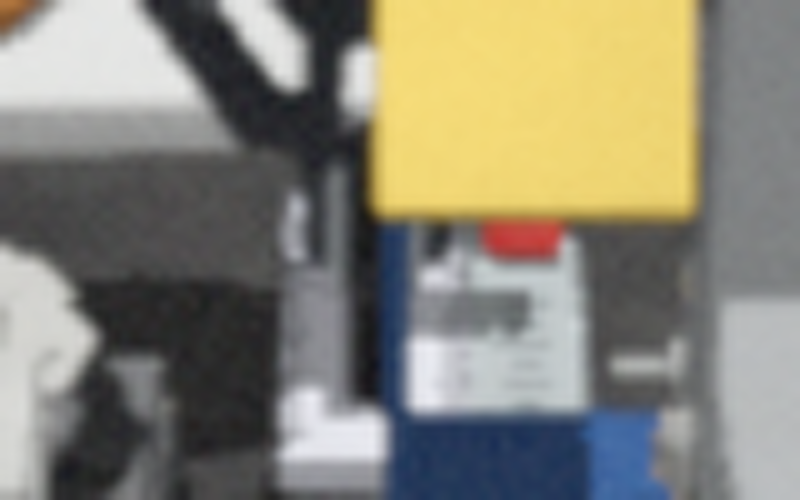

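Emit:
move_arm(
  increments="0.02 -0.7 0.4 -0.3 0 0 0; 0.02 -0.4 0.3 -0.3 0 0 0; 0.02 0 0 0 0 0 0; 0.2 0 0 0 0 0 0; 0.35 0 0 0 0 0 0; 0.35 0 0 0 0 0 0; 0.35 0 0 0 0 0 0; 0.35 0 0 0 0 0 0",
)

```text
t: 19.6
eef_pos: [0.5373, -0.0494, 0.0229]
tool_rot: [-0.0, 0.873, 0.487, 0.001]
contact_force: [-0.3, -0.3, -0.1]
gripper_width: 0.351
```

```bash
python3 - <<'E'
from meas import *
need([-98,-39,23],0)
E
```

```text
local [-98.7 -38.9  22.9] dpos [-0.5 -0.6  0.1] drot [-0.0013  0.0019 -0.0025] q [-0.31  0.58  0.36  2.05 -0.37  0.57 -0.24] F [-0.3 -0.3 -0.1] g 0.351 t 19.6
```

Released with no residual force. Lift straight up, then move left so the cameras can see.

Emit:
move_arm(
  increments="0.35 0 0 8 0 0 0; 0.35 0 0 12 0 0 0; 0.35 0 0 15 0 0 0; 0.35 0 0 20 0 0 0; 0.35 0 0 25 0 0 0; 0.35 0 0 25 0 0 0; 0.35 0 0 25 0 0 0; 0.35 0 0 20 0 0 0",
)

```text
t: 20.6
eef_pos: [0.5374, -0.0495, 0.175]
tool_rot: [0.0, 0.873, 0.487, 0.002]
contact_force: [1.1, 1.0, 0.7]
gripper_width: 0.353
```

Emit:
move_arm(
  increments="0.35 -8 40 0 0 0 0; 0.35 -8 40 0 0 0 0; 0.35 -8 40 0 0 0 0; 0.35 -8 40 0 0 0 0; 0.35 -8 40 0 0 0 0; 0.35 -8 40 0 0 0 0; 0.35 -8 40 0 0 0 0; 0.35 0 0 0 0 0 0",
)

```text
t: 21.6
eef_pos: [0.4801, 0.2345, 0.1737]
tool_rot: [-0.001, 0.872, 0.49, 0.002]
contact_force: [0.2, 0.0, -0.3]
gripper_width: 0.346
```

```bash
python3 - <<'E'
from meas import *
need([-98,-39,23],0)
p,d=vision.read_camera('top'); np.savez('top7.npz',p=p,d=d)
cv2.imwrite('pics/t7.png',cv2.resize(p[120:240,200:360,::-1],None,fx=5,fy=5,interpolation=cv2.INTER_CUBIC))
p,d=vision.read_camera('scene'); np.savez('scene7.npz',p=p,d=d)
cv2.imwrite('pics/s7.png',cv2.resize(p[130:290,200:340,::-1],None,fx=4,fy=3.7,interpolation=cv2.INTER_CUBIC))
E
```

```text
local [-309.9 -237.1  173.7] dpos [  56.7 -284.4 -150.7] drot [-0.0032  0.002  -0.0087] q [-0.9   0.33  0.41  1.97 -0.17  0.87 -0.95] F [ 0.2  0.  -0.3] g 0.346 t 21.6
```

View pics/t7.png

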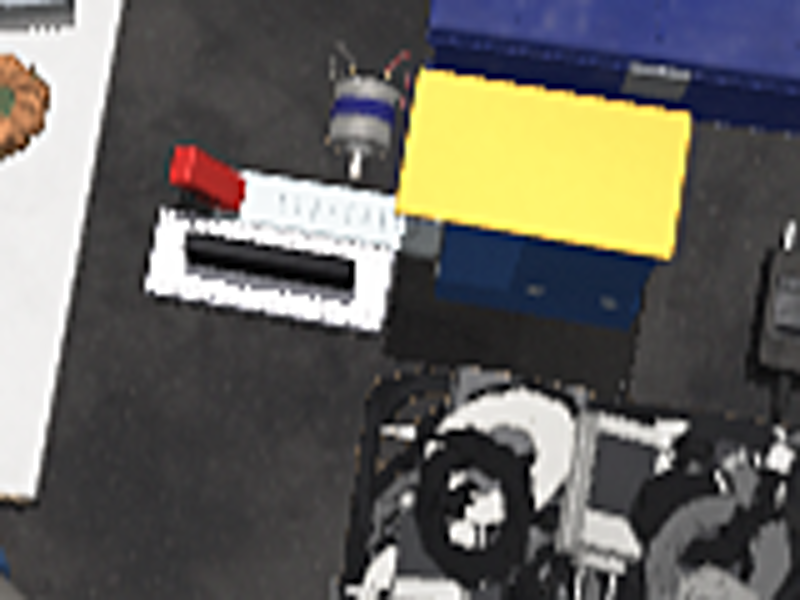

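View pics/s7.png

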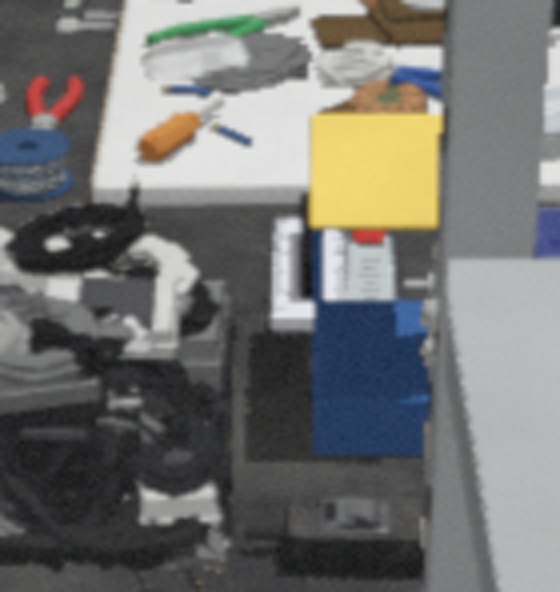

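```bash
python3 - <<'E'
from meas import *
f=np.load('top7.npz'); p,d=f['p'],f['d']; W=world('top',d)
hsv=cv2.cvtColor(p,cv2.COLOR_RGB2HSV); V=hsv[...,2].astype(int); S=hsv[...,1].astype(int)
uu,vv=np.meshgrid(np.arange(512),np.arange(384))
roi=(uu>225)&(uu<282)&(vv>155)&(vv<190)
mb=big((V<70)&roi&(W[...,2]>.033)); P,r=rect_px(mb,'top',.047,'ribtop'); print(loc(np.r_[P.mean(0)/1000,.047]))
m=roi&(V>235); P=plane('top',np.c_[uu[m],vv[m]],.012); L=np.array([loc(q) for q in P]); print('plate local min/max',L.min(0).round(1),L.max(0).round(1),'mean',L.mean(0).round(1))
xs=np.arange(-165,-35,6); near=[L[abs(L[:,0]-x)<4,1].min() for x in xs if (abs(L[:,0]-x)<4).any()]; print('near edge',np.round(near,1))
mp=m&(W[...,2]<.03); A=np.c_[W[mp][:,:2],np.ones(mp.sum())]; print('plane fit',np.linalg.lstsq(A,W[mp][:,2],rcond=None)[0].round(4),'median z',np.median(W[mp][:,2]))
red=(p[...,0]>120)&(p[...,1]<80)&(uu>225)&(uu<260)&(vv>140)&(vv<170)
q=np.array([loc(x) for x in W[red]]); q=q[(abs(q[:,1])<9)&(q[:,2]>20)&(q[:,2]<70)]; s=-38.45-(q[:,2]-46.6)*np.tan(np.deg2rad(35))-q[:,0]; print('s',len(q),np.median(s))
# bystander change
g=np.load('top0.npz')['p']
for nm,(a,b,c,e) in dict(spool=(175,205,220,250),cutters=(122,170,212,242),adapter=(348,372,160,202)).items():
    print(nm,np.abs(g[c:e,a:b].astype(int)-p[c:e,a:b]).mean().round(1))
cv2.imwrite('pics/full7.png',p[:,:,::-1])
E
```

```text
ribtop 193 rect [531.8 -48.7] [97.4 17.5] 58.71 mean [531.9 -49. ]
[-96.26553034 -43.66005221  47.        ]
plate local min/max [-166.6  -65.2   12. ] [-24.1  27.1  12. ] mean [-86.4 -24.8  12. ]
near edge [-63.3 -65.2 -64.7 -62.6 -65.  -64.5 -62.9 -64.9 -63.3 -62.8 -61.7 -63.6
 -62.6 -64.  -63.  -62.4 -64.3 -63.3 -62.3 -64.2 -62.6 -64. ]
plane fit [ 0.0363 -0.0195 -0.0064] median z 0.014450604393492023
s 82 99.6581925473447
spool 35.5
cutters 70.1
adapter 0.7
```

View pics/full7.png

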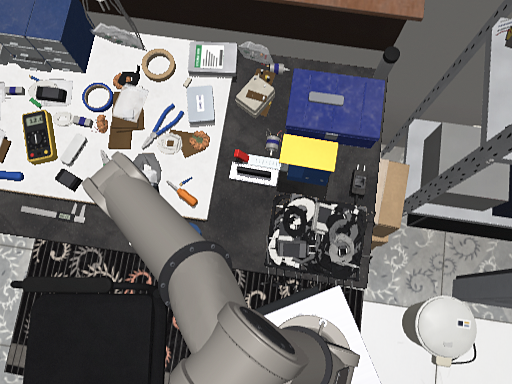

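```bash
python3 - <<'E'
from meas import *
f=np.load('top7.npz'); p,d=f['p'],f['d']; W=world('top',d)
L=np.concatenate([((W[...,:2]-O)@np.c_[ex,ey]),W[...,2:]],-1)*1000
m=(p.min(-1)>200)&(L[...,0]>-160)&(L[...,0]<-38)&(L[...,1]>-62)&(L[...,1]<-18)&(L[...,2]<25)
q=L[m]; A=np.c_[q[:,:2],np.ones(len(q))]; print(len(q),np.linalg.lstsq(A,q[:,2],rcond=None)[0].round(4),np.median(q[:,2]))
a=np.load('scene0.npz')['p'].astype(int); b=np.load('scene7.npz')['p'].astype(int)
print('scene spool/cutters diff',np.abs(a-b)[148:184,192:222].mean().round(2))
print(bot.get_obs()['t'],bot.hand_in())
E
```

```text
290 [-4.60000e-03  1.49000e-02  1.37521e+01] 13.486248863780979
scene spool/cutters diff 3.91
the job is handed in; nothing more can be done
21.7 None
```

I pulled the slide out to its end stop and laid the straightedge flush along its near edge. I then let go and handed the job in at 21.7 s. No verdict was reported.

**Slide:** I took the red grip with the tool tilted 35° and pulled until it stopped moving. The pull force rose to about 20 N with no further travel. After release, the camera puts the slide at about 99.7 mm of 100.

**Straightedge:** I gripped the rib and lowered the straightedge beside the slide. I then pushed it gently against the bar, with about 5 N of contact at z ≈ 0, and released it. The last checks showed:
- **Gap:** about 0 mm. The inner edge measures about -14 mm against the bar edge at about -14.5 mm, which is within the roughly 2 mm camera error.
- **Angle:** 58.7° for both the rib and the bar, so they are parallel.
- **Flatness:** the top plane is level to about 0.016 rad, and its height of about 13.5 mm fits the plate lying on the worktop. An earlier plane fit gave 0.04 rad because it included points on the slide bar. I repeated it using only the near side of the plate.
- **Position along the slide:** its middle is about 12 mm in front of `slide_edge`.

**Bystanders:** the adapter looks unchanged in the top view. The arm hid the spool and cutters there at the end, but the other camera shows them where they were. The arm ended clear of the work with no contact force.

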